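# Return the hand tools to the shadow-foam tool tray

## Robot

A 6-joint arm with a two-finger parallel gripper is mounted at the origin on a cart in front of the work surface, level with it; the furniture and walls round the work are solid. World frame = base frame: x ahead of the robot, y to its left, z up, the work surface at z = 0. Lengths are in m, angles in rad, forces in N, time in s.
With the tool pointing down it reaches from about 0.275 to 0.825 m from the base axis. Payload 5.2 kg.
Tool frame: the origin (TCP) lies at the very end of the fingers, on their centre line; the grasp point (between the pads) lies 19 mm behind it; z points along the fingers, y is the line along which they close (so a half turn about z gives the same grasp; the last joint's range is limited). The gripper opens to 93 mm and grips with 3 to 60 N. Pads are 15 mm wide; open, the fingers measure 128 mm over their backs; the gripper's body (75 mm by 188 mm) begins 65 mm behind the grasp point.
Start: joints at [1.121, 0.259, 1.535, -0, 1.348, -0.203], TCP at [0.134, 0.533, 0.198] pointing down, gripper open.
Joint ranges: [-3.14, 3.14], [-0.91, 2.08], [0.19, 2.58], [-1.22, 4.36], [0.22, 2.71], [-3.12, 3.12]. Speed limits (rad/s): [2.57, 2.57, 3.14, 3.14, 3.14, 3.14].

## Interface

Orientations are given as a unit quaternion [w, x, y, z].
In Python, from station import monitor, viewer, workorder gives the robot as it stands.
- The arm moves only by the shell command python3 -m handwheel 'ROWS' [FORCE]. ROWS is JSON, a list of rows, each an object with "slide": the shift along the world's x, y, z in cm, a list of three; "twist": the turn about the world's z in degrees; "gripper": the closure, from 0 (fully open) to 1 (shut). A call has 1 to 10 rows; each row is the pose to reach, as a shift and turn from the pose commanded when the call began; what a row does not reach only later rows make up. A row lasts 1/8 s, in which the tool goes at most 62.5 mm and 10.7 degrees, less where a joint would pass 70% of its speed; a pose out of reach is approached as far as the arm can. A call with a gripper value outside its range is refused whole. The fingers move at their own pace and stop on an object; FORCE is the grip in N (left out, the last holds). Time passes only in rows, so rows that repeat a pose let the fingers close. It gives the time, the measured TCP pose, the force, the opening and the grip force at its end, in the units of the state.
- monitor.read_state(): the state, without advancing time (a new reading comes with each control period).
- viewer.camera(name): name is "scene" or "top"; returns a dict with "color" (480x640x3 uint8, red, green, blue), "vfov" (degrees; the focal length in pixels is half the picture's height over the tangent of half this angle, whatever the lens; pixels are square), "cx", "cy" (the principal point, pixels), "rvec" (rotation vector, rad) and "tvec" (3), from world to camera coordinates, as OpenCV has them. Camera axes: x right, y down, z forward; pixel columns grow to the right and rows downward; lengths in m; the calibration is good to about 2 mm. A picture is of the moment at which its call begins. There is no depth.
- workorder.job_done(): hands the job in; it is judged then, once.
The state is a dict: "clock": time; "joint_pos": joint angles; "joint_velocities": joint speeds; "joint_efforts": joint torques, N m; "tool_pos": TCP position; "eef_rot": TCP orientation; "force": force on the tool from outside, world axes, zero at the start; "moment": the same for the moment, N m; "grip_width": opening from 0.0 (shut) to 1.0 (fully open); "grasp_force": force on a finger pad.
Only numpy, scipy, OpenCV 4.12 (cv2) and the standard library are available. Lean on these libraries where they do the work, as an engineer would, in place of code of your own. Each camera call takes 0.05 s, during which the arm holds its last target. There are 200 camera calls.

## Task

The harness work is done: put the four hand tools lying on the bench (crimping pliers, side cutters and the two screwdrivers) back into the foam tool tray, each lying flat, all the way down on the pale grey bottom of the cut-out made to its own shape and size, so that no tool is missing or in a wrong place at the shift check. Do not knock over the glue bottle or push the multimeter aside.

Things in the scene. Friction and masses are not known exactly. Their poses are not given: they have to be found in the camera images.
- crimp_pliers_grip (a point): Crimping pliers with red grips, 198 x 53 x 13 mm, lying flat. Point: the grasp spot, 30 mm towards the grips from mid-length, 54 mm wide over the grips; half-way up (6.5 mm above what it lies on). x to the tip or jaws (the tool reaches 129 mm ahead of the point, 69 mm behind), z up; grasp across y from above.
- driver_cross_grip (a point): Cross-point screwdriver with a blue handle, 202 x 26 x 26 mm, lying flat. Point: the grasp spot, on its handle, 40 mm towards the handle end from mid-length, 26 mm wide and high; half-way up (13 mm above what it lies on). x to the tip or jaws (the tool reaches 141 mm ahead of the point, 61 mm behind), z up; grasp across y from above.
- side_cutters_grip (a point): Side cutters with yellow grips, 129 x 53 x 13 mm, lying flat. Point: the grasp spot, 22 mm towards the grips from mid-length, 52 mm wide over the grips; half-way up (6.5 mm above what it lies on). x to the tip or jaws (the tool reaches 87 mm ahead of the point, 43 mm behind), z up; grasp across y from above.
- driver_slot_grip (a point): Flat-blade screwdriver with a yellow handle, 167 x 22 x 22 mm, lying flat. Point: the grasp spot, on its handle, 40 mm towards the handle end from mid-length, 22 mm wide and high; half-way up (11 mm above what it lies on). x to the tip or jaws (the tool reaches 124 mm ahead of the point, 43 mm behind), z up; grasp across y from above.
- bay_crimp_pliers_seat (a point): Cut-out for the red crimping pliers in black foam with a pale grey bottom: long, 214 mm; 69 mm wide for the grips, 35 mm for the jaws; 8 mm room all round. Point: where the grasp spot comes when home, 6.5 mm above the bottom; x to the tip end, z up. Bottom at z 14 mm, foam top 30 mm. A finger trough just as deep crosses all blocks, 32 mm each way in x from the point. Seats 96 mm apart; tray rim 36 mm.
- bay_driver_cross_seat (a point): Cut-out for the blue screwdriver in black foam with a pale grey bottom: long and slim, 218 mm; 42 mm wide for the handle, 22 mm for the blade; 8 mm room all round. Point: where the grasp spot comes when home, 13 mm above the bottom; x to the tip end, z up. Bottom at z 14 mm, foam top 30 mm. A finger trough just as deep crosses all blocks, 32 mm each way in x from the point. Order in the tray varies.
- bay_side_cutters_seat (a point): Cut-out for the yellow side cutters in black foam with a pale grey bottom: short, 146 mm; 69 mm wide for the grips, 35 mm for the jaws; 8 mm room all round. Point: where the grasp spot comes when home, 6.5 mm above the bottom; x to the tip end, z up. Bottom at z 14 mm, foam top 30 mm. A finger trough just as deep crosses all blocks, 32 mm each way in x from the point. Order in the tray varies.
- bay_driver_slot_seat (a point): Cut-out for the yellow screwdriver in black foam with a pale grey bottom: slim, 183 mm; 38 mm wide for the handle, 20 mm for the blade; 8 mm room all round. Point: where the grasp spot comes when home, 11 mm above the bottom; x to the tip end, z up. Bottom at z 14 mm, foam top 30 mm. A finger trough just as deep crosses all blocks, 32 mm each way in x from the point. Order in the tray varies.
- glue_bottle: White glue bottle with a red cap, 36 mm across and 100 mm tall, standing loose on the table beyond the tools. Origin at the centre of its underside, z up. A bystander.
- multimeter: Grey hand-held multimeter, 145 x 74 x 50 mm, lying loose on the table at the right. Origin at the centre of its underside, x along its length, z up. A bystander.

How it is judged:
By the outcome, as a careful person would: the job done as asked, in the order asked, and still so for the second after the job is handed in, with the robot touching nothing.
It also fails if it takes over 115 s, if anything falls off the work surface, if the arm or the gripper's body presses on something with over 40 N, if the wrist force passes 120 N, or if a joint passes its speed limit or range.

## Working session

There is one attempt and no reset: what is moved stays moved. The work goes in short steps, Python scripts to look and compute and a shell command to move; the robot and the scene stay as the last step left them, time stands still between calls to the robot, and variables do not carry over. Pictures are saved under pics/ and viewed, at most 14 in all, crops included, and the job is handed in when it is done.

```bash
mkdir -p pics; ls
python3 - <<'E'
from station import monitor, viewer
import cv2,json
for n in("top","scene"):
    c=viewer.camera(n); cv2.imwrite(f"pics/{n}0.png",c["color"][:,:,::-1]); print(n,{k:v for k,v in c.items() if k!="color"})
print(monitor.read_state())
E
```

```text
pics
top {'vfov': 46.09315229640403, 'cx': 316.93749047144223, 'cy': 239.10944275614884, 'rvec': array([ 2.11542547, -2.11897365,  0.20576083]), 'tvec': array([-0.0785567 ,  0.6297079 ,  1.52497857])}
scene {'vfov': 45.17868254142685, 'cx': 310.0524414778835, 'cy': 236.42570678842233, 'rvec': array([ 1.3545395,  2.4003969, -0.7529041]), 'tvec': array([ 0.39366362, -0.3812463 ,  2.12947084])}
{'clock': 0.1, 'joint_pos': array([ 1.12124659e+00,  2.59252674e-01,  1.53594020e+00,  1.94463175e-05,
        1.34798669e+00, -2.02794632e-01]), 'joint_velocities': array([ 1.17349476e-03, -1.02442876e-03, -3.08045422e-03, -9.47168615e-04,
        2.84074911e-04,  5.61408569e-05]), 'joint_efforts': array([ 2.37080843e-03, -4.38204610e+01, -2.84644228e+01,  7.20463693e-02,
        3.62305774e-02, -7.39693132e-05]), 'tool_pos': array([0.13408678, 0.53288755, 0.19772367]), 'eef_rot': array([-2.63219622e-04,  1.23066880e-01,  9.92398062e-01, -7.48582908e-04]), 'force': array([-0.5162411 , -0.43856341,  0.34582762]), 'moment': array([ 0.02255748,  0.01241912, -0.01705372]), 'grasp_force': 0.0, 'grip_width': 0.9980091349827046}
```

View pics/top0.png

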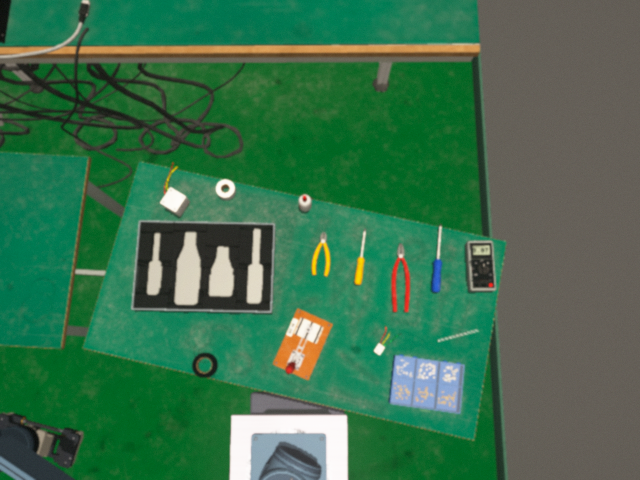

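View pics/scene0.png

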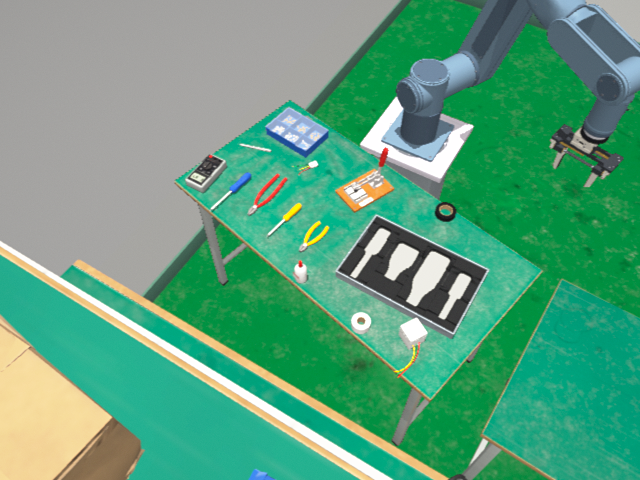

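The top view shows robot base side at the bottom (+x up, +y left). Cut-outs from left to right: slot driver (155,265), crimping pliers (187,270), side cutters (222,272), cross driver (256,266). Tools: cutters (320,255), slot driver (361,257), crimping pliers (401,280), cross driver (437,260). The glue bottle is at (305,203) and the meter at (481,266).

```bash
cat > h.py <<'E'
import numpy as np, cv2
from station import monitor, viewer
class Cam:
    def __init__(s,name):
        c=viewer.camera(name); s.img=c["color"]; f=240/np.tan(np.radians(c["vfov"])/2)
        s.K=np.array([[f,0,c["cx"]],[0,f,c["cy"]],[0,0,1]]); s.R=cv2.Rodrigues(c["rvec"])[0]; s.t=c["tvec"].reshape(3); s.C=-s.R.T@s.t
    def ray(s,px,z):
        px=np.atleast_2d(px).astype(float); d=np.c_[px,np.ones(len(px))]@np.linalg.inv(s.K).T@s.R
        return (s.C+d*((z-s.C[2])/d[:,2])[:,None])[:,:2]
    def proj(s,P):
        return cv2.projectPoints(np.array(P,float).reshape(-1,1,3),cv2.Rodrigues(s.R)[0],s.t,s.K,None)[0].reshape(-1,2)
def big(m):
    n,l,st,_=cv2.connectedComponentsWithStats(m.astype(np.uint8)); return l==1+np.argmax(st[1:,4])
def pts(m):
    return np.argwhere(m)[:,::-1]
def box(m,b):
    o=np.zeros_like(m); o[b[1]:b[3],b[0]:b[2]]=m[b[1]:b[3],b[0]:b[2]]; return o
def axis(P,u0=None):
    """minimum-area-rectangle axis of points, pointing to +x; returns centre, angle, length, width"""
    (c),(w,h),a=cv2.minAreaRect(P.astype(np.float32)*1000)
    a=np.radians(a+(0 if w>h else 90)); a=(a+np.pi/2)%np.pi-np.pi/2
    return np.array(c)/1000,a,max(w,h),min(w,h)
def toolmask(img):
    h=cv2.cvtColor(img,cv2.COLOR_RGB2HSV); H,S,V=[h[...,i].astype(int) for i in range(3)]
    return ((S<75)&(V>70))|((S>120)&((H<40)|(H>102))&(V>70))
E
cat > m.py <<'E'
from h import *
c=Cam("top"); print("cam",c.C)
tm=toolmask(c.img)
T={"cut":((303,225,338,283),.0065,22),"slot":((348,225,375,292),.011,40),"crimp":((384,238,418,318),.0065,30),"cross":((424,218,449,298),.013,40)}
vis=c.img.copy()
def pca(P):
    m=P.mean(0); u=np.linalg.svd(P-m,full_matrices=False)[2][0]; u=u*np.sign(u[0]); return m,u
for n,(b,z,off) in T.items():
    m=big(cv2.morphologyEx(box(tm,b).astype(np.uint8),cv2.MORPH_CLOSE,np.ones((3,3)))); P=c.ray(pts(m),z)
    vis[m]=(255,0,255)
    mu,u=pca(P); v=np.array([-u[1],u[0]]); s=(P-mu)@u; w=(P-mu)@v
    mid=mu+u*(s.max()+s.min())/2
    k=np.abs(s-(s.max()+s.min())/2+off/1000)<.012; wk=w[k]
    ctr=(wk.max()+wk.min())/2
    g=mid-u*off/1000+v*ctr
    r=axis(P)
    print(n,"grip",g.round(4),"yaw",np.degrees(np.arctan2(u[1],u[0])).round(1),"rect",np.degrees(r[1]).round(1),"L,W",np.round(r[2:],0),"wat",np.round((wk.max()-wk.min())*1e3),"ctr",round(ctr*1e3,1))
h=cv2.cvtColor(c.img,cv2.COLOR_RGB2HSV); wm=(h[...,2]>150)&(h[...,1]<60)
B={"slot":((142,226,168,302),183,40),"crimp":((170,226,206,310),214,30),"cut":((206,238,238,302),146,22),"cross":((241,222,268,308),218,40)}
for n,(b,L,off) in B.items():
    m=big(box(wm,b)); vis[m]=(255,0,255)
    P14=c.ray(pts(m),.014); mu,u=pca(P14); v=np.array([-u[1],u[0]])
    P30=c.ray(pts(m),.030)
    # side facing camera's foot: occluded by the foam top edge (z 30); far side: bottom edge (z 14)
    e=[]
    for d in (u,v):
        lo14,hi14=((P14-mu)@d).min(),((P14-mu)@d).max(); lo30,hi30=((P30-mu)@d).min(),((P30-mu)@d).max()
        cc=(c.C[:2]-mu)@d
        lo=max(lo14,lo30) if False else (lo30 if cc<lo14 else lo14); hi=hi30 if cc>hi14 else hi14
        e.append((lo,hi))
    (ul,uh),(vl,vh)=e
    g=mu+u*((ul+uh)/2-off/1000)+v*(vl+vh)/2
    print("bay",n,"seat",g.round(4),"yaw",np.degrees(np.arctan2(u[1],u[0])).round(1),"rect",np.degrees(axis(P14)[1]).round(1),"L,W",round((uh-ul)*1e3),round((vh-vl)*1e3), "C rel",((c.C[:2]-mu)@u).round(2),((c.C[:2]-mu)@v).round(2))
cv2.imwrite("pics/mask0.png",cv2.resize(vis[200:330,120:520,::-1],None,fx=2,fy=2,interpolation=0))
E
python3 m.py
```

```text
cam [ 0.32022825 -0.08321918  1.61826799]
cut grip [ 0.5758 -0.0905] yaw -5.4 rect -4.9 L,W [129.  55.] wat 55.0 ctr -0.1
slot grip [ 0.5491 -0.2004] yaw -8.4 rect -7.6 L,W [164.  23.] wat 22.0 ctr 0.1
crimp grip [ 0.4985 -0.3185] yaw -1.9 rect -1.5 L,W [200.  55.] wat 54.0 ctr 0.2
cross grip [ 0.5442 -0.4225] yaw -6.2 rect -2.4 L,W [194.  34.] wat 21.0 ctr 0.5
bay slot seat [0.5285 0.3843] yaw -0.9 rect -1.1 L,W 179 43 C rel -0.22 -0.47
bay crimp seat [0.5257 0.2888] yaw -1.3 rect -1.1 L,W 211 73 C rel -0.21 -0.38
bay cut seat [0.5252 0.1932] yaw -1.4 rect 1.6 L,W 144 72 C rel -0.21 -0.28
bay cross seat [0.5214 0.0978] yaw -1.2 rect -1.9 L,W 216 44 C rel -0.22 -0.19
```

View pics/mask0.png

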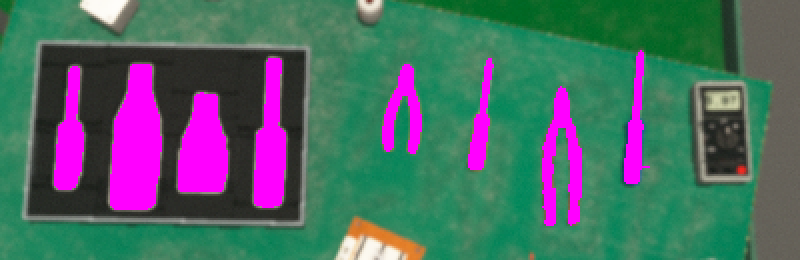

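The masks sit well on the tools and bays. The cross driver's mask has a small spur at the right of its handle, so I'll remeasure it by blue alone. The bay widths match when both side edges are taken at z 14 mm in the trough, so I shift the seats in y to suit. That gives cross (.522,.099), cut (.524,.1945), crimp (.526,.2905) and slot (.528,.3865), with tray yaw −1.3°. Cutters go first.

```bash
cat > x.py <<'E'
from h import *
c=Cam("top"); h=cv2.cvtColor(c.img,cv2.COLOR_RGB2HSV); H,S,V=[h[...,i].astype(int) for i in range(3)]
hm=big(box((H>100)&(H<135)&(S>90),(424,218,449,300))); bm=big(box((S<75)&(V>90),(430,218,447,262)))
for z,m in ((.013,hm),(.013,bm)):
    P=c.ray(pts(m),z); print(len(P),P.mean(0).round(4),P.min(0).round(4),P.max(0).round(4))
a,b=c.ray(pts(hm),.013),c.ray(pts(bm),.013); u=b.mean(0)-a.mean(0); u/=np.linalg.norm(u)
tip=((b-a.mean(0))@u).max(); tail=((a-a.mean(0))@u).min(); print("L",tip-tail,"yaw",np.degrees(np.arctan2(u[1],u[0])),"grip",a.mean(0)+u*((tip+tail)/2-.04))
E
python3 x.py
python3 -m handwheel '[{"slide":[44.2,-62.3,0],"twist":8.7,"gripper":0},{"slide":[44.2,-62.3,0],"twist":8.7,"gripper":0},{"slide":[44.2,-62.3,0],"twist":8.7,"gripper":0},{"slide":[44.2,-62.3,0],"twist":8.7,"gripper":0},{"slide":[44.2,-62.3,0],"twist":8.7,"gripper":0},{"slide":[44.2,-62.3,0],"twist":8.7,"gripper":0},{"slide":[44.2,-62.3,0],"twist":8.7,"gripper":0},{"slide":[44.2,-62.3,0],"twist":8.7,"gripper":0},{"slide":[44.2,-62.3,0],"twist":8.7,"gripper":0},{"slide":[44.2,-62.3,0],"twist":8.7,"gripper":0}]' 30
```

```text
262 [ 0.5325 -0.4215] [ 0.488  -0.4364] [ 0.5802 -0.4071]
132 [ 0.6299 -0.4324] [ 0.5831 -0.4409] [ 0.6805 -0.4224]
L 0.19447568788993985 yaw -6.331269813921519 grip [ 0.54413434 -0.42283964]
clock: 1.45
tool_pos: [0.4969, 0.0217, 0.1985]
eef_rot: [0.0, 0.048, 0.999, 0.0]
force: [0.7, 0.6, -1.1]
grip_width: 1.001
grasp_force: 0.0
```

```bash
python3 -m handwheel '[{"slide":[7.9,-11.2,-5],"twist":0,"gripper":0},{"slide":[7.9,-11.2,-10],"twist":0,"gripper":0},{"slide":[7.9,-11.2,-13],"twist":0,"gripper":0},{"slide":[7.9,-11.2,-16],"twist":0,"gripper":0},{"slide":[7.9,-11.2,-17],"twist":0,"gripper":0},{"slide":[7.9,-11.2,-17],"twist":0,"gripper":0}]' 30
python3 - <<'E'
from h import *
for n in("top","scene"):
    c=Cam(n); 
    u,v=c.proj([[.576,-.09,.0065]])[0].astype(int); cv2.imwrite(f"pics/{n}1.png",cv2.resize(c.img[v-60:v+60,u-80:u+80,::-1],None,fx=4,fy=4))
E
```

```text
clock: 2.2
tool_pos: [0.5747, -0.088, 0.0286]
eef_rot: [-0.0, 0.047, 0.999, 0.0]
force: [0.5, 0.3, -0.1]
grip_width: 1.002
grasp_force: 0.0
```

View pics/scene1.png

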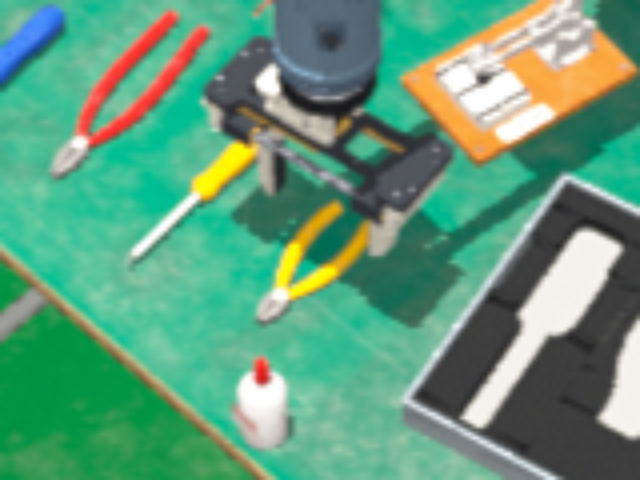

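Fingers (265,165) and (385,225) in the crop straddle the yellow grips, and nothing else is near them. Next I descend and close.

```bash
python3 -m handwheel '[{"slide":[0.1,-0.2,-1.5],"twist":0,"gripper":0},{"slide":[0.1,-0.2,-2.5],"twist":0,"gripper":0},{"slide":[0.1,-0.2,-2.5],"twist":0,"gripper":0},{"slide":[0.1,-0.2,-2.5],"twist":0,"gripper":1},{"slide":[0.1,-0.2,-2.5],"twist":0,"gripper":1},{"slide":[0.1,-0.2,-2.5],"twist":0,"gripper":1},{"slide":[0.1,-0.2,-2.5],"twist":0,"gripper":1},{"slide":[0.1,-0.2,-2.5],"twist":0,"gripper":1}]' 30
```

```text
clock: 3.3
tool_pos: [0.576, -0.0904, 0.0035]
eef_rot: [0.0, 0.047, 0.999, -0.0]
force: [-0.1, -0.9, 0.8]
grip_width: 0.514
grasp_force: 0.0
```

```bash
python3 -m handwheel '[{"slide":[0,0,0],"twist":0,"gripper":1},{"slide":[0,0,0],"twist":0,"gripper":1},{"slide":[0,0,0],"twist":0,"gripper":1},{"slide":[0,0,0],"twist":0,"gripper":1}]' 30
```

```text
clock: 3.8
tool_pos: [0.576, -0.0904, 0.0034]
eef_rot: [-0.0, 0.047, 0.999, -0.0]
force: [0.1, -0.2, 0.4]
grip_width: 0.082
grasp_force: 0.0
```

Run:
```python
from h import *
o=[]
for n in("scene","top"):
    c=Cam(n); 
    u,v=c.proj([[.576,-.09,.0065]])[0].astype(int); o.append(cv2.resize(c.img[v-40:v+40,u-40:u+40,::-1],None,fx=5,fy=5))
cv2.imwrite(f"pics/b2.png",np.hstack(o))
```

```text
(no output)
```

View pics/b2.png

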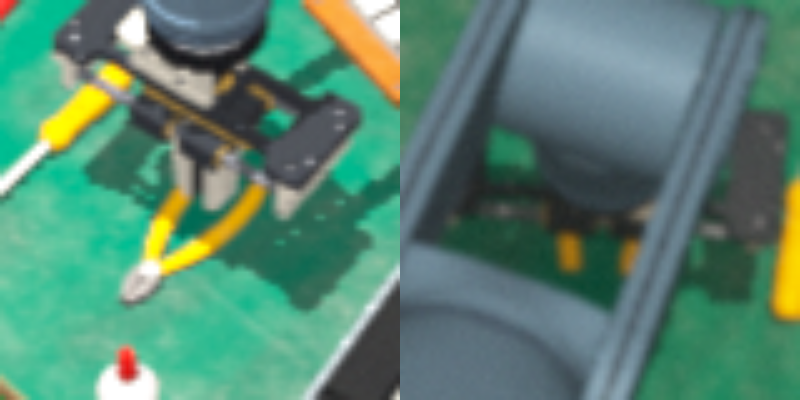

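The fingers shut to 8 mm without force. In the scene crop they stand between the yellow grips at (200,190), and the tool's tip (140,285) hasn't moved. I'll raise straight up and look.

```bash
python3 -m handwheel '[{"slide":[0,0,1],"twist":0,"gripper":1},{"slide":[0,0,4],"twist":0,"gripper":1},{"slide":[0,0,9],"twist":0,"gripper":1},{"slide":[0,0,9],"twist":0,"gripper":1}]' 30
python3 - <<'E'
from h import *
c=Cam("scene"); u,v=c.proj([[.576,-.09,.0065]])[0]; u,v=int(u),int(v)
cv2.imwrite("pics/s3.png",cv2.resize(c.img[v-40:v+40,u-50:u+50,::-1],None,fx=7,fy=7,interpolation=2))
P=[[.576,-.09,.0065],[.576,-.064,.0065],[.576,-.116,.0065]]
print((c.proj(P)-[u-50,v-40])*7, (c.proj([[.576,-.09,.0934]])-[u-50,v-40])*7)
E
```

```text
clock: 4.4
tool_pos: [0.5793, -0.0915, 0.0985]
eef_rot: [0.005, 0.047, 0.999, -0.001]
force: [-0.4, -0.1, 1.3]
grip_width: 0.003
grasp_force: 0.0
[[353.17738401 283.4739247 ]
 [401.39975993 307.1464301 ]
 [305.35581825 259.99817817]] [[352.90555103 171.76146138]]
```

View pics/s3.png

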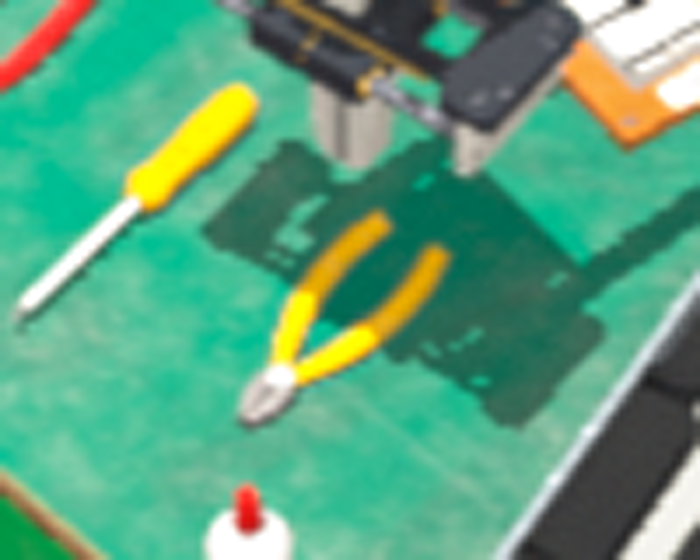

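The tool hasn't moved: grips at (318,265) and (395,305), tip (260,400). The fingers went past the grips without any force. I'll try again lower and in small closing steps, watching the opening and the force.

```bash
python3 -m handwheel '[{"slide":[0,0,0],"twist":0,"gripper":0},{"slide":[0,0,0],"twist":0,"gripper":0},{"slide":[0,0,0],"twist":0,"gripper":0},{"slide":[0,0,0],"twist":0,"gripper":0},{"slide":[0,0,0],"twist":0,"gripper":0},{"slide":[0,0,0],"twist":0,"gripper":0},{"slide":[0,0,0],"twist":0,"gripper":0},{"slide":[0,0,-5],"twist":0,"gripper":0},{"slide":[0,0,-7],"twist":0,"gripper":0},{"slide":[0,0,-8],"twist":0,"gripper":0}]' 30; python3 -m handwheel '[{"slide":[0,0,-1.25],"twist":0,"gripper":0.1},{"slide":[0,0,-1.25],"twist":0,"gripper":0.2},{"slide":[0,0,-1.25],"twist":0,"gripper":0.35},{"slide":[0,0,-1.25],"twist":0,"gripper":0.4}]' 30
python3 -m handwheel '[{"slide":[0,0,0],"twist":0,"gripper":0.44},{"slide":[0,0,0],"twist":0,"gripper":0.44},{"slide":[0,0,0],"twist":0,"gripper":0.44}]' 30
python3 -m handwheel '[{"slide":[0,0,0],"twist":0,"gripper":0.5},{"slide":[0,0,0],"twist":0,"gripper":0.5}]' 30;python3 - <<'E'
from h import *
c=Cam("scene"); u,v=c.proj([[.576,-.09,.0065]])[0]; u,v=int(u),int(v)
cv2.imwrite("pics/s4.png",cv2.resize(c.img[v-40:v+40,u-50:u+50,::-1],None,fx=7,fy=7,interpolation=2))
E
```

```text
clock: 5.7
tool_pos: [0.5752, -0.0901, 0.0122]
eef_rot: [-0.001, 0.047, 0.999, 0.0]
force: [0.2, 0.2, -0.0]
grip_width: 0.99
grasp_force: 0.0
clock: 6.2
tool_pos: [0.5766, -0.0906, 0.0017]
eef_rot: [0.001, 0.047, 0.999, -0.0]
force: [0.1, 0.4, 0.5]
grip_width: 0.637
grasp_force: 0.0
clock: 6.58
tool_pos: [0.5761, -0.0904, 0.0011]
eef_rot: [0.0, 0.047, 0.999, -0.0]
force: [-0.3, 0.8, -0.3]
grip_width: 0.563
grasp_force: 0.0
clock: 6.82
tool_pos: [0.576, -0.0904, 0.0009]
eef_rot: [-0.0, 0.047, 0.999, 0.0]
force: [0.0, 0.0, -0.0]
grip_width: 0.503
grasp_force: 0.0
```

View pics/s4.png

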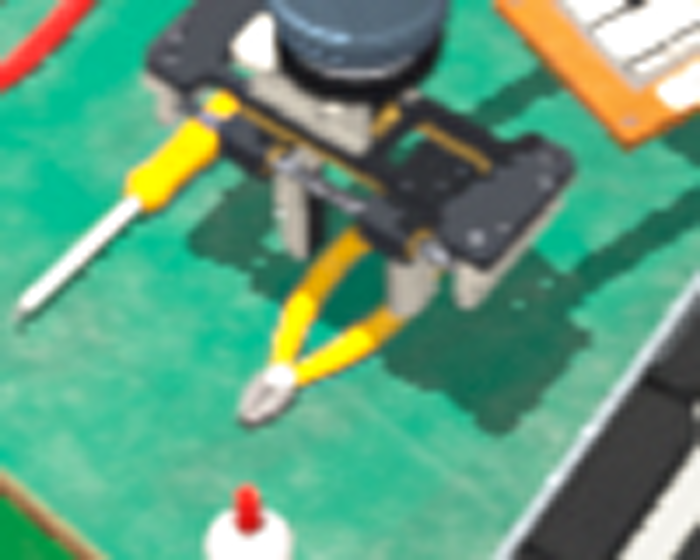

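Opening is 47 mm now, the fingers stand just outside the grips at (300,250) and (410,310), and no contact is reported yet. I'll keep closing in steps.

```bash
for i in 1; do python3 -m handwheel '[{"slide":[0,0,0],"twist":0,"gripper":0.55},{"slide":[0,0,0],"twist":0,"gripper":0.55}]' 30
python3 -m handwheel '[{"slide":[0,0,0],"twist":0,"gripper":0.6},{"slide":[0,0,0],"twist":0,"gripper":0.6}]' 30
python3 -m handwheel '[{"slide":[0,0,0],"twist":0,"gripper":0.68},{"slide":[0,0,0],"twist":0,"gripper":0.68}]' 30; done | grep -v -e eef -e clock;python3 - <<'E'
from h import *
c=Cam("scene"); u,v=c.proj([[.576,-.09,.0065]])[0]; u,v=int(u),int(v)
cv2.imwrite("pics/s5.png",cv2.resize(c.img[v-40:v+40,u-50:u+50,::-1],None,fx=7,fy=7,interpolation=2))
E
```

```text
tool_pos: [0.576, -0.0904, 0.0009]
force: [0.4, -0.2, -0.0]
grip_width: 0.451
grasp_force: 0.0
tool_pos: [0.576, -0.0904, 0.001]
force: [-0.2, -0.0, 0.7]
grip_width: 0.403
grasp_force: 0.0
tool_pos: [0.576, -0.0904, 0.001]
force: [-0.7, -0.3, 0.4]
grip_width: 0.323
grasp_force: 0.0
```

View pics/s5.png

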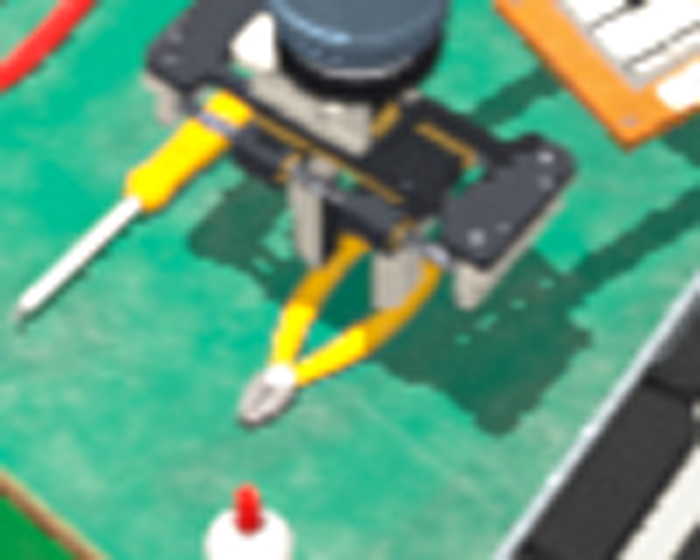

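No contact at 30 mm opening, although the fingers at (310,260) and (395,308) overlap the grips in view. The tool stays still. I'll see how the gripper takes a thicker tool: the slot driver.

```bash
python3 -m handwheel '[{"slide":[0,0,3],"twist":0,"gripper":0.5},{"slide":[0,0,7],"twist":0,"gripper":0.5},{"slide":[-1,-4,8],"twist":-3,"gripper":0.5},{"slide":[-2.7,-8,8],"twist":-3,"gripper":0.5},{"slide":[-2.7,-11,6],"twist":-3,"gripper":0.5},{"slide":[-2.7,-11,3],"twist":-3,"gripper":0.5},{"slide":[-2.7,-11,0.2],"twist":-3,"gripper":0.5},{"slide":[-2.7,-11,0.2],"twist":-3,"gripper":0.5},{"slide":[-2.7,-11,0.2],"twist":-3,"gripper":0.5}]' 30
python3 -m handwheel '[{"slide":[0,0,0],"twist":0,"gripper":0.7},{"slide":[0,0,0],"twist":0,"gripper":0.75},{"slide":[0,0,0],"twist":0,"gripper":0.85},{"slide":[0,0,0],"twist":0,"gripper":0.85}]' 30
```

```text
clock: 8.8
tool_pos: [0.5496, -0.2006, 0.0038]
eef_rot: [0.0, 0.073, 0.997, -0.0]
force: [0.5, -0.3, 0.2]
grip_width: 0.497
grasp_force: 0.0
clock: 9.3
tool_pos: [0.5491, -0.2004, 0.0032]
eef_rot: [0.0, 0.074, 0.997, -0.0]
force: [-0.2, -0.4, -0.2]
grip_width: 0.16
grasp_force: 0.0
```

Run:
```python
from h import *
c=Cam("scene"); u,v=c.proj([[.549,-.2,.0065]])[0]; u,v=int(u),int(v)
cv2.imwrite("pics/s6.png",cv2.resize(c.img[v-40:v+40,u-50:u+50,::-1],None,fx=7,fy=7,interpolation=2))
print((c.proj([[.5491,-.2004,.003],[.5491,-.2004,.011],[.5491,-.2004,.022]])-[u-50,v-40])*7)
```

```text
[[351.55573328 290.46982213]
 [350.94904757 280.3400622 ]
 [350.1080111  266.29737505]]
```

View pics/s6.png

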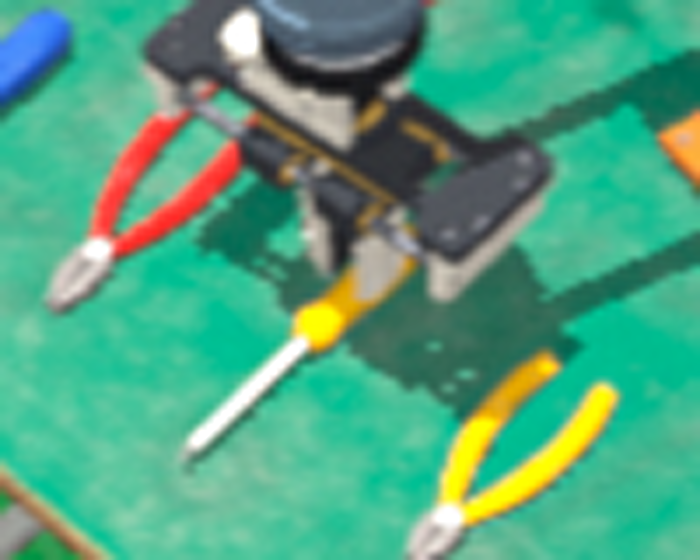

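The finger midpoint is at (350,284), while the driver handle's centreline passes about 20 px to the right, near (375,290). That suggests the top camera's measurements are offset. I'll compare the two cameras on common objects.

```bash
cat > cmp.py <<'E'
from h import *
t,s=Cam("top"),Cam("scene")
def hsv(c): 
    h=cv2.cvtColor(c.img,cv2.COLOR_RGB2HSV); return [h[...,i].astype(int) for i in range(3)]
masks={"orange":(lambda H,S,V:(H>8)&(H<18)&(S>150)&(V>150),.004),
"red":(lambda H,S,V:((H<6)|(H>174))&(S>150)&(V>120),.0065),"blueH":(lambda H,S,V:(H>105)&(H<125)&(S>170)&(V>90),.013),
"yellow":(lambda H,S,V:(H>22)&(H<34)&(S>170)&(V>110),.009)}
boxes={"orange":((270,300,340,390),(325,160,410,220)),"red":((384,238,418,318),(240,165,295,220)),"blueH":((424,218,449,298),(205,165,260,210)),"yellow":((303,225,338,283),(295,215,335,255))}
for n,(f,z) in masks.items():
    for c,b in zip((t,s),boxes[n]):
        m=box(f(*hsv(c)),b); P=c.ray(pts(m),z); print(n,len(P),P.mean(0).round(4),P.min(0).round(4),P.max(0).round(4))
print("C",t.C.round(3),s.C.round(3))
print("TCP proj",t.proj([[.5491,-.2004,.0032]]),s.proj([[.5491,-.2004,.0032]]))
E
python3 cmp.py
```

```text
cmp.py:11: RuntimeWarning: Mean of empty slice.
  m=box(f(*hsv(c)),b); P=c.ray(pts(m),z); print(n,len(P),P.mean(0).round(4),P.min(0).round(4),P.max(0).round(4))
  ret = um.true_divide(
Traceback (most recent call last):
  File "cmp.py", line 11, in <module>
    m=box(f(*hsv(c)),b); P=c.ray(pts(m),z); print(n,len(P),P.mean(0).round(4),P.min(0).round(4),P.max(0).round(4))
                                                                              ~~~~~^^^
ValueError: zero-size array to reduction operation minimum which has no identity
```

```bash
sed -i 's/^t,s=.*/t,s=Cam("top"),Cam("scene"); t.img=cv2.imread("pics\/top0.png")[:,:,::-1].copy(); s.img=cv2.imread("pics\/scene0.png")[:,:,::-1].copy()/; s/print(n,len(P),.*/print(n,len(P),P.mean(0).round(4),P.min(0).round(4),P.max(0).round(4)) if len(P) else print(n,0)/' cmp.py
cat >> cmp.py <<'E'
w=lambda H,S,V:(V>150)&(S<60)
for c,bs in ((t,((142,226,168,302),(170,226,206,310),(206,238,238,302),(241,222,268,308))),(s,((440,260,480,325),(405,240,450,315),(380,230,420,290),(345,215,395,285)))):
    for b in bs:
        m=big(box(w(*hsv(c)),b)); P=c.ray(pts(m),.014); r=axis(P); print("bay",len(P),P.mean(0).round(4),"c",r[0].round(4),np.degrees(r[1]).round(1),np.round(r[2:]))
print("tips: slot", t.ray([[364.2,231]],.011), s.ray([[269,235]],.011), "bottle cap top",t.ray([[304.5,198]],.1),s.ray([[299.5,263]],.1))
E
python3 cmp.py
```

```text
orange 1336 [ 0.3329 -0.0392] [ 0.2445 -0.119 ] [0.4383 0.0412]
orange 551 [ 0.3453 -0.0298] [ 0.2389 -0.1199] [0.4369 0.0454]
red 397 [ 0.5061 -0.3179] [ 0.4319 -0.3439] [ 0.5844 -0.2931]
red 255 [ 0.509  -0.3137] [ 0.433  -0.3412] [ 0.5872 -0.2879]
blueH 219 [ 0.532  -0.4204] [ 0.488  -0.4336] [ 0.5773 -0.4071]
blueH 151 [ 0.5355 -0.4173] [ 0.4855 -0.4344] [ 0.5851 -0.4014]
yellow 205 [ 0.5833 -0.0921] [ 0.5378 -0.1143] [ 0.6285 -0.0652]
yellow 162 [ 0.5855 -0.087 ] [ 0.5406 -0.1122] [ 0.6316 -0.0607]
C [ 0.32  -0.083  1.618] [1.497 0.466 1.542]
TCP proj [[358.8738135  270.33583817]] [[291.22008812 212.45963202]]
bay 582 [0.5529 0.387 ] c [0.5693 0.3858] -1.1 [178.  38.]
bay 1455 [0.5432 0.2911] c [0.5564 0.2899] -1.1 [209.  69.]
bay 952 [0.537  0.1946] c [0.5469 0.1957] 1.6 [145.  69.]
bay 832 [0.5447 0.0984] c [0.562  0.0971] -1.9 [215.  43.]
bay 511 [0.5579 0.389 ] c [0.5698 0.389 ] -0.9 [174.  40.]
bay 1128 [0.5475 0.2928] c [0.5567 0.2929] -1.6 [206.  71.]
bay 675 [0.5378 0.1969] c [0.546  0.1975] -1.4 [136.  70.]
bay 544 [0.547  0.1006] c [0.5627 0.1012] -1.3 [209.  43.]
tips: slot [[ 0.66350038 -0.21718179]] [[ 0.66762821 -0.20993217]] bottle cap top [[ 0.73877154 -0.04523384]] [[ 0.75321378 -0.03815537]]
```

The two cameras agree within about 5 mm, so the tools are where I measured them. What remains is whether the true fingertip height matches the state. I'll go beside the driver over bare table with the fingers shut and feel for the table in small steps.

```bash
python3 -m handwheel '[{"slide":[0,0,3],"twist":0,"gripper":1},{"slide":[0,0,6],"twist":0,"gripper":1},{"slide":[0,4.2,5],"twist":0,"gripper":1},{"slide":[0,4.2,2],"twist":0,"gripper":1},{"slide":[0,4.2,0],"twist":0,"gripper":1},{"slide":[0,4.2,-0.2],"twist":0,"gripper":1},{"slide":[0,4.2,-0.2],"twist":0,"gripper":1}]' 30|grep -e pos -e force
python3 -m handwheel '[{"slide":[0,0,-0.1],"twist":0,"gripper":1},{"slide":[0,0,-0.2],"twist":0,"gripper":1},{"slide":[0,0,-0.2],"twist":0,"gripper":1}]' 30|grep -e pos -e force
python3 - <<'E'
from h import *
o=[]
for n,w in(("scene",57),("top",57)):
    c=Cam(n); u,v=c.proj([[.549,-.158,.0]])[0]; u,v=int(u),int(v); print(n,(c.proj([[.549,-.158,.0]])-[u-w,v-60])*7)
    o.append(cv2.resize(c.img[v-60:v+20,u-w:u+w,::-1],None,fx=7,fy=7,interpolation=2))
cv2.imwrite("pics/s7.png",o[0])
E
```

```text
tool_pos: [0.5493, -0.1586, 0.0013]
force: [-0.5, 0.2, 0.2]
grasp_force: 0.0
tool_pos: [0.5491, -0.1585, -0.0007]
force: [0.9, -0.2, -0.5]
grasp_force: 0.0
scene [[399.48936052 421.90787099]]
top [[399.94265475 423.86215049]]
```

View pics/s7.png

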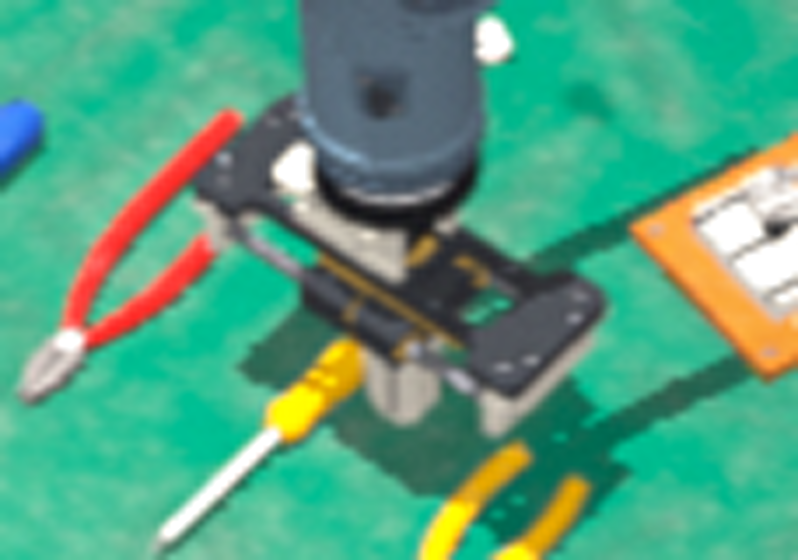

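The image shows the shut fingertips at (400,425), but there is no table contact even at z −0.7 mm. I'll continue feeling downward.

```bash
R='grep -e pos -e ^force'
python3 -m handwheel '[{"slide":[0,0,-0.2],"twist":0,"gripper":1},{"slide":[0,0,-0.2],"twist":0,"gripper":1}]' 30|$R
python3 -m handwheel '[{"slide":[0,0,-0.2],"twist":0,"gripper":1},{"slide":[0,0,-0.2],"twist":0,"gripper":1}]' 30|$R
python3 - <<'E'
from station import monitor
s=monitor.read_state(); print(s["tool_pos"],s["force"],s["joint_efforts"])
E
```

```text
tool_pos: [0.5488, -0.1583, -0.0033]
force: [0.5, 0.2, 0.2]
tool_pos: [0.5488, -0.1583, -0.0053]
force: [-1.2, -0.2, -0.4]
[ 0.54882452 -0.15831494 -0.00528836] [-1.20639971 -0.2070799  -0.44911706] [-1.00590059e-02 -5.02367377e+01 -2.12571090e+01 -3.19490524e-02
  4.28331876e-02 -3.70975476e-05]
```

```bash
R='grep -e pos -e ^force'
python3 -m handwheel '[{"slide":[0,0,-0.2],"twist":0,"gripper":1},{"slide":[0,0,-0.2],"twist":0,"gripper":1}]' 30|$R
python3 -m handwheel '[{"slide":[0,0,-0.2],"twist":0,"gripper":1},{"slide":[0,0,-0.2],"twist":0,"gripper":1}]' 30|$R
python3 -m handwheel '[{"slide":[0,0,-0.2],"twist":0,"gripper":1},{"slide":[0,0,-0.2],"twist":0,"gripper":1}]' 30|$R
```

```text
tool_pos: [0.5488, -0.1583, -0.0073]
force: [0.1, -0.0, 0.2]
tool_pos: [0.5489, -0.1583, -0.0092]
force: [0.2, 0.5, -0.2]
tool_pos: [0.5489, -0.1583, -0.0112]
force: [-0.9, 0.3, 0.1]
```

```bash
R='grep -e pos -e ^force'
python3 -m handwheel '[{"slide":[0,0,-0.2],"twist":0,"gripper":1},{"slide":[0,0,-0.2],"twist":0,"gripper":1}]' 30|$R
python3 -m handwheel '[{"slide":[0,0,-0.2],"twist":0,"gripper":1},{"slide":[0,0,-0.2],"twist":0,"gripper":1}]' 30|$R
```

```text
tool_pos: [0.5489, -0.1583, -0.0132]
force: [-0.0, -0.2, 1.1]
tool_pos: [0.5488, -0.1583, -0.0152]
force: [0.2, -0.1, -0.6]
```

Still free at −15 mm. I'll triangulate table corners and bench features to check the table height in the world frame.

```bash
cat > tri.py <<'E'
from h import *
t,s=Cam("top"),Cam("scene")
t0=cv2.imread("pics/top0.png"); s0=cv2.imread("pics/scene0.png")
def tri(a,b):
    P=[c.K@np.c_[c.R,c.t] for c in (t,s)]
    X=cv2.triangulatePoints(P[0],P[1],np.array(a,float).T,np.array(b,float).T); X=(X[:3]/X[3]).T
    e=[np.abs(c.proj(X)-p).max(1).round(1) for c,p in((t,a),(s,b))]; return X,e
A=[(476,438),(506,241),(138,162),(84,349)]; B=[(290,101),(177,181),(430,398),(541,271)]
X,e=tri(A,B); print("table corners\n",X.round(4),e)
# tray outer corners and driver tips, from the first pictures
A=[(141,222),(274,223),(272,312),(134,310),(364.2,231),(439.5,226)]; B=[(452,331),(337,271),(380,217),(488,267),(269,236),(211.5,208)]
X,e=tri(A,B); print("tray corners, slot tip, cross tip\n",X.round(4),e)
E
python3 tri.py
python3 - <<'E'
import cv2,numpy as np
t=cv2.imread("pics/top0.png"); s=cv2.imread("pics/scene0.png")
cv2.imwrite("pics/v8.png",np.hstack([cv2.resize(t[210:320,125:285],(400,275),interpolation=2),cv2.resize(s[205:335,330:495],(400,315),interpolation=2)[:275]]))
E
```

```text
table corners
 [[ 0.082  -0.5107 -0.0152]
 [ 0.6333 -0.628  -0.0068]
 [ 0.8822  0.4596 -0.0065]
 [ 0.3272  0.5858 -0.0187]] [array([2.3, 1.9, 0.4, 0.2]), array([1.7, 1.7, 0.5, 0.2])]
tray corners, slot tip, cross tip
 [[ 0.6871  0.4301  0.0292]
 [ 0.6827  0.0474  0.0279]
 [ 0.4256  0.0566  0.014 ]
 [ 0.4333  0.4369  0.0285]
 [ 0.665  -0.2158 -0.0016]
 [ 0.6768 -0.4353  0.0137]] [array([0.3, 1. , 3.1, 1.1, 0.8, 0.4]), array([0.3, 1. , 2.8, 1. , 0.8, 0.4])]
```

The triangulated features come out about 8–12 mm low, so the surface seems to lie lower than nominal. I'll keep feeling for it.

```bash
R='grep -e pos -e ^force'
python3 -m handwheel '[{"slide":[0,0,-0.2],"twist":0,"gripper":1},{"slide":[0,0,-0.2],"twist":0,"gripper":1}]' 30|$R
python3 -m handwheel '[{"slide":[0,0,-0.2],"twist":0,"gripper":1},{"slide":[0,0,-0.2],"twist":0,"gripper":1}]' 30|$R
```

```text
tool_pos: [0.5489, -0.1583, -0.0172]
force: [-0.1, 0.4, -0.6]
tool_pos: [0.5488, -0.1583, -0.0192]
force: [0.6, -1.2, 0.6]
```

```bash
R='grep -e pos -e ^force'
python3 -m handwheel '[{"slide":[0,0,-0.2],"twist":0,"gripper":1},{"slide":[0,0,-0.2],"twist":0,"gripper":1}]' 30|$R
python3 -m handwheel '[{"slide":[0,0,-0.2],"twist":0,"gripper":1},{"slide":[0,0,-0.2],"twist":0,"gripper":1}]' 30|$R
```

```text
tool_pos: [0.5492, -0.1585, -0.0199]
force: [-3.4, 0.9, 9.5]
tool_pos: [0.5492, -0.1585, -0.02]
force: [-7.6, 2.8, 24.6]
```

Table contact is at state z ≈ −19.7 mm, so every grasp was about 20 mm too high and the fingers closed above the tools. I'll back off 2 mm and overlay the predicted fingertip outline on the scene picture to tie the state frame to that camera.

```bash
python3 -m handwheel '[{"slide":[0,0,0.3],"twist":0,"gripper":1},{"slide":[0,0,0.4],"twist":0,"gripper":1},{"slide":[0,0,0.4],"twist":0,"gripper":1}]' 30
python3 - <<'E'
from h import *
c=Cam("scene"); st=monitor.read_state(); p=st["tool_pos"]; a=np.radians(-8.4)
u=np.array([np.cos(a),np.sin(a),0]); v=np.array([-np.sin(a),np.cos(a),0])
q=c.proj([p+i*.0075*u+j*.0175*v for i,j in((1,1),(1,-1),(-1,-1),(-1,1))]); ctr=c.proj([p])[0]
o=ctr.astype(int)-[32,32]; im=cv2.resize(c.img[o[1]:o[1]+50,o[0]:o[0]+64,::-1],None,fx=12,fy=12,interpolation=2)
cv2.polylines(im,[((q-o+.5)*12).astype(int)],True,(255,0,255),1)
cv2.imwrite("pics/s9.png",im); print(p,(q-o+.5)*12)
E
```

```text
clock: 14.12
tool_pos: [0.5489, -0.1584, -0.0193]
eef_rot: [-0.0, 0.074, 0.997, 0.0]
force: [0.3, -0.4, -0.7]
grip_width: 0.006
grasp_force: 0.0
[ 0.54881011 -0.15830841 -0.01945265] [[422.49532281 447.00286022]
 [326.45549501 382.39933467]
 [361.18743198 348.92074995]
 [457.13671243 413.08345495]]
```

View pics/s9.png

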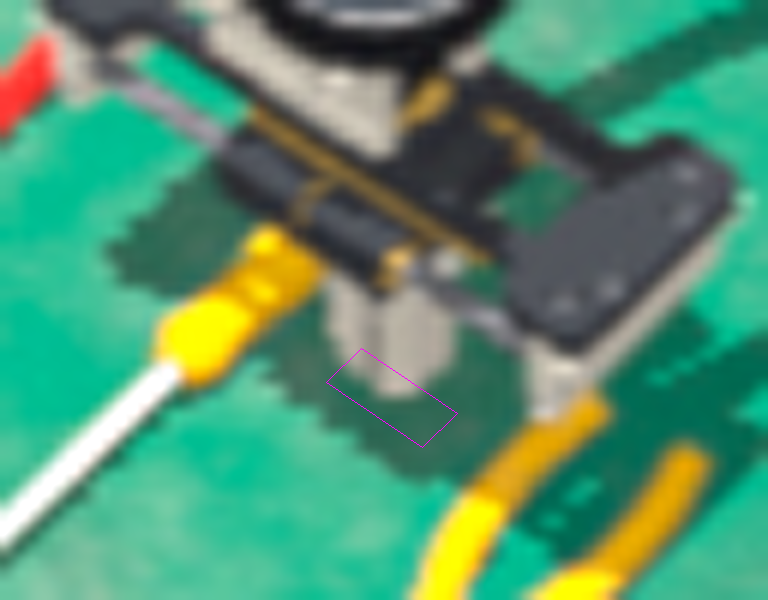

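The visible fingertips, bottom centre near (390,365), sit about 33 px above the predicted outline. That is about 18 mm of height with the same xy. So x and y are right, and the state z reads 20 mm low throughout. Next I grasp the slot driver with z taken from the felt table.

```bash
python3 -m handwheel '[{"slide":[0,0,4],"twist":0,"gripper":0.5},{"slide":[0,-2,6],"twist":0,"gripper":0.5},{"slide":[0,-4.1,6],"twist":0,"gripper":0.5},{"slide":[0,-4.1,6],"twist":0,"gripper":0.5},{"slide":[0,-4.1,4],"twist":0,"gripper":0.5},{"slide":[0,-4.1,2],"twist":0,"gripper":0.5},{"slide":[0,-4.1,0.3],"twist":0,"gripper":0.5},{"slide":[0,-4.1,0.3],"twist":0,"gripper":0.5},{"slide":[0,-4.1,0.3],"twist":0,"gripper":0.8},{"slide":[0,-4.1,0.3],"twist":0,"gripper":1}]' 30
python3 -m handwheel '[{"slide":[0,0,0],"twist":0,"gripper":1},{"slide":[0,0,0],"twist":0,"gripper":1},{"slide":[0,0,0],"twist":0,"gripper":1}]' 30
```

```text
clock: 15.42
tool_pos: [0.5493, -0.1995, -0.0156]
eef_rot: [0.0, 0.074, 0.997, -0.0]
force: [0.2, 0.2, -0.4]
grip_width: 0.336
grasp_force: 0.0
clock: 15.8
tool_pos: [0.5493, -0.1995, -0.0155]
eef_rot: [0.0, 0.074, 0.997, -0.0]
force: [-0.6, -0.2, 3.8]
grip_width: 0.231
grasp_force: 30.0
```

Gripped at 21.5 mm with 30 N. Lift and carry to the slot seat.

```bash
python3 -m handwheel '[{"slide":[0,0,3],"twist":0,"gripper":1},{"slide":[0,0,8],"twist":0,"gripper":1},{"slide":[0,4,10],"twist":2,"gripper":1},{"slide":[-1,9,10],"twist":4,"gripper":1},{"slide":[-2.1,15,10],"twist":7.1,"gripper":1},{"slide":[-2.1,21,10],"twist":7.1,"gripper":1},{"slide":[-2.1,27,10],"twist":7.1,"gripper":1},{"slide":[-2.1,33,10],"twist":7.1,"gripper":1},{"slide":[-2.1,39,10],"twist":7.1,"gripper":1},{"slide":[-2.1,45,10],"twist":7.1,"gripper":1}]' 40
python3 -m handwheel '[{"slide":[0,5,0],"twist":0,"gripper":1},{"slide":[0,10,0],"twist":0,"gripper":1},{"slide":[0,13,-1],"twist":0,"gripper":1},{"slide":[0,13.6,-2],"twist":0,"gripper":1},{"slide":[0,13.6,-3],"twist":0,"gripper":1},{"slide":[0,13.6,-3],"twist":0,"gripper":1}]' 40
```

```text
clock: 17.05
tool_pos: [0.5276, 0.2525, 0.0838]
eef_rot: [-0.0, 0.012, 1.0, -0.0]
force: [0.4, -0.4, 0.1]
grip_width: 0.233
grasp_force: 40.0
clock: 17.8
tool_pos: [0.5273, 0.3847, 0.0526]
eef_rot: [-0.001, 0.012, 1.0, -0.001]
force: [0.1, 0.0, -0.3]
grip_width: 0.228
grasp_force: 40.0
```

```bash
python3 -m handwheel '[{"slide":[0.1,0.1,-1.5],"twist":0,"gripper":1},{"slide":[0.1,0.1,-3],"twist":0,"gripper":1},{"slide":[0.1,0.1,-3.5],"twist":0,"gripper":1},{"slide":[0.1,0.1,-3.5],"twist":0,"gripper":1}]' 40
python3 -m handwheel '[{"slide":[0,0,-0.6],"twist":0,"gripper":1},{"slide":[0,0,-1.1],"twist":0,"gripper":1},{"slide":[0,0,-1.5],"twist":0,"gripper":1},{"slide":[0,0,-1.8],"twist":0,"gripper":1},{"slide":[0,0,-1.8],"twist":0,"gripper":1}]' 40
python3 - <<'E'
from h import *
c=Cam("scene"); cv2.imwrite("pics/s10.png",cv2.resize(c.img[215:335,330:490,::-1],None,fx=5,fy=5,interpolation=2))
E
```

```text
clock: 18.3
tool_pos: [0.5286, 0.3873, 0.0181]
eef_rot: [-0.001, 0.012, 1.0, -0.0]
force: [-0.8, 0.5, -1.4]
grip_width: 0.226
grasp_force: 40.0
clock: 18.92
tool_pos: [0.5288, 0.3875, 0.0006]
eef_rot: [-0.0, 0.012, 1.0, -0.0]
force: [-0.3, 0.5, -0.7]
grip_width: 0.231
grasp_force: 40.0
```

View pics/s10.png

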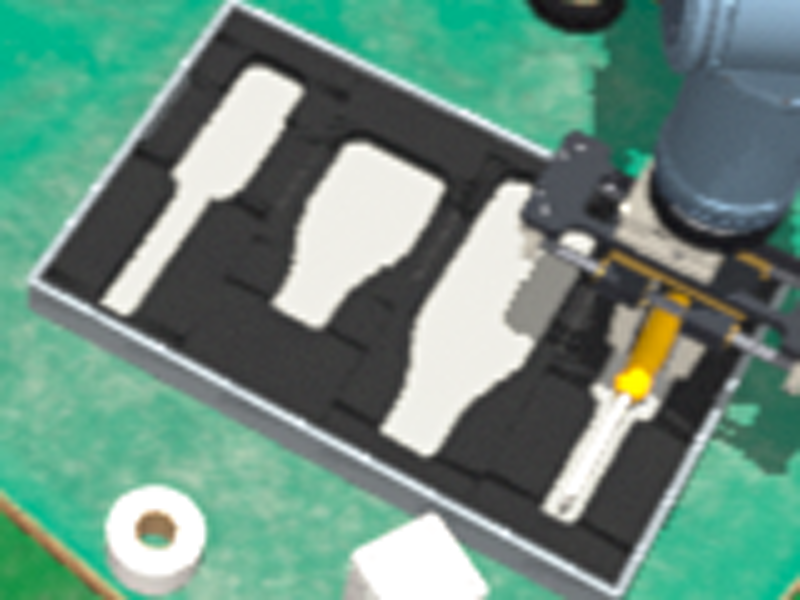

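The driver lies centred in the slim cut-out: handle (655,345), tip (565,505), pale bottom visible all round. I lower until contact, open, and raise.

```bash
python3 -m handwheel '[{"slide":[0,0,-0.15],"twist":0,"gripper":1},{"slide":[0,0,-0.25],"twist":0,"gripper":1}]' 40
python3 -m handwheel '[{"slide":[0,0,0],"twist":0,"gripper":0.6},{"slide":[0,0,0],"twist":0,"gripper":0.6},{"slide":[0,0,0],"twist":0,"gripper":0.6},{"slide":[0,0,2],"twist":0,"gripper":0.6},{"slide":[0,0,6],"twist":0,"gripper":0.6},{"slide":[0,0,10],"twist":0,"gripper":0.5}]' 40
```

```text
clock: 19.23
tool_pos: [0.5291, 0.3877, -0.0015]
eef_rot: [0.0, 0.012, 1.0, 0.0]
force: [0.2, 0.5, -0.3]
grip_width: 0.228
grasp_force: 40.0
clock: 19.98
tool_pos: [0.5287, 0.3874, 0.0992]
eef_rot: [-0.0, 0.012, 1.0, -0.0]
force: [0.4, 0.4, 0.7]
grip_width: 0.461
grasp_force: 0.0
```

Slot driver released. Next the side cutters.

```bash
python3 -m handwheel '[{"slide":[0.5,-6,0],"twist":0,"gripper":0.2},{"slide":[1,-12,0],"twist":-1,"gripper":0.2},{"slide":[1.5,-18,0],"twist":-2,"gripper":0.2},{"slide":[2,-24,0],"twist":-4.1,"gripper":0.2},{"slide":[3,-30,0],"twist":-4.1,"gripper":0.2},{"slide":[3.5,-36,0],"twist":-4.1,"gripper":0.2},{"slide":[4.2,-42,0],"twist":-4.1,"gripper":0.2},{"slide":[4.7,-46,-1],"twist":-4.1,"gripper":0.2},{"slide":[4.7,-47.8,-4],"twist":-4.1,"gripper":0.2},{"slide":[4.7,-47.8,-7],"twist":-4.1,"gripper":0.2}]' 30
python3 -m handwheel '[{"slide":[0,0,-2],"twist":0,"gripper":0.2},{"slide":[0,0,-4],"twist":0,"gripper":0.2},{"slide":[0,0,-4.4],"twist":0,"gripper":0.2},{"slide":[0,0,-4.4],"twist":0,"gripper":0.2}]' 30
```

```text
clock: 21.22
tool_pos: [0.5764, -0.0926, 0.0281]
eef_rot: [0.001, 0.049, 0.999, -0.0]
force: [-0.1, -0.0, -1.0]
grip_width: 0.798
grasp_force: 0.0
clock: 21.72
tool_pos: [0.5762, -0.0904, -0.0153]
eef_rot: [0.0, 0.047, 0.999, -0.0]
force: [-0.8, 0.8, 0.1]
grip_width: 0.797
grasp_force: 0.0
```

```bash
python3 -m handwheel '[{"slide":[0,0,-0.2],"twist":0,"gripper":1},{"slide":[0,0,-0.2],"twist":0,"gripper":1},{"slide":[0,0,-0.2],"twist":0,"gripper":1},{"slide":[0,0,-0.2],"twist":0,"gripper":1},{"slide":[0,0,-0.2],"twist":0,"gripper":1}]' 30
```

```text
clock: 22.35
tool_pos: [0.5763, -0.0904, -0.0171]
eef_rot: [0.0, 0.047, 0.999, -0.0]
force: [-0.3, 1.2, 3.7]
grip_width: 0.544
grasp_force: 29.9
```

Gripped at 50.6 mm. Carry to the cutter seat.

```bash
python3 -m handwheel '[{"slide":[0,0,3],"twist":0,"gripper":1},{"slide":[0,0,8],"twist":0,"gripper":1},{"slide":[-1,4,10],"twist":1,"gripper":1},{"slide":[-2,9,10],"twist":3,"gripper":1},{"slide":[-3,15,10],"twist":4.1,"gripper":1},{"slide":[-4,21,10],"twist":4.1,"gripper":1},{"slide":[-5,26,10],"twist":4.1,"gripper":1},{"slide":[-5.2,28.6,8],"twist":4.1,"gripper":1},{"slide":[-5.2,28.6,6],"twist":4.1,"gripper":1},{"slide":[-5.2,28.6,6],"twist":4.1,"gripper":1}]' 40
python3 -m handwheel '[{"slide":[0,0,-1.5],"twist":0,"gripper":1},{"slide":[0,0,-3],"twist":0,"gripper":1},{"slide":[0,0,-4],"twist":0,"gripper":1},{"slide":[0,0,-4.5],"twist":0,"gripper":1},{"slide":[0,0,-4.5],"twist":0,"gripper":1}]' 40
python3 - <<'E'
from h import *
c=Cam("scene"); cv2.imwrite("pics/s11.png",cv2.resize(c.img[215:335,330:490,::-1],None,fx=5,fy=5,interpolation=2))
E
```

```text
clock: 23.6
tool_pos: [0.522, 0.1957, 0.0406]
eef_rot: [-0.002, 0.011, 1.0, -0.0]
force: [-0.2, -0.0, -2.0]
grip_width: 0.54
grasp_force: 40.0
clock: 24.22
tool_pos: [0.524, 0.1954, -0.0026]
eef_rot: [-0.0, 0.012, 1.0, -0.0]
force: [0.2, 0.1, -1.3]
grip_width: 0.534
grasp_force: 40.0
```

View pics/s11.png

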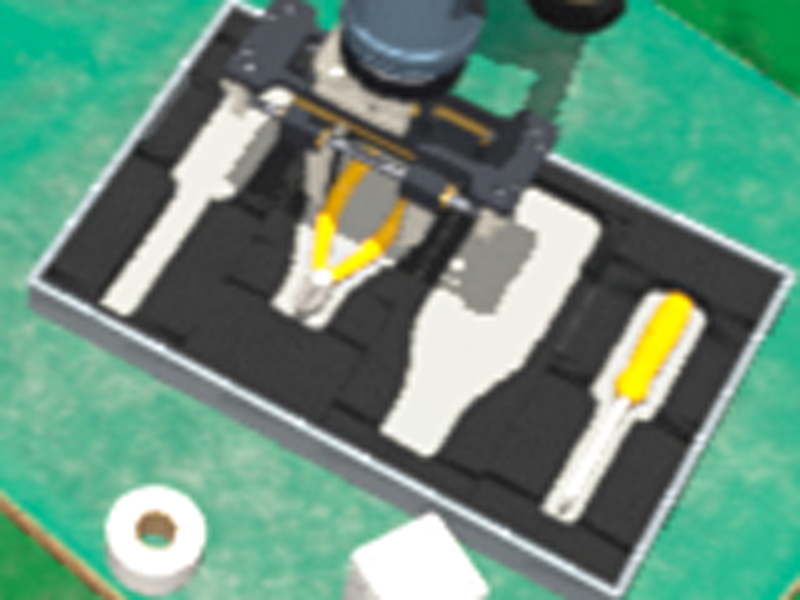

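The slot driver is seated (handle (655,350), tip (565,505)), and the cutters sit centred in the short bay with their tip at (310,305). Release and move to the crimping pliers.

```bash
python3 -m handwheel '[{"slide":[0,0,-0.1],"twist":0,"gripper":0.3},{"slide":[0,0,-0.1],"twist":0,"gripper":0.3},{"slide":[0,0,-0.1],"twist":0,"gripper":0.3},{"slide":[0,0,2],"twist":0,"gripper":0.3},{"slide":[0,0,6],"twist":0,"gripper":0.3},{"slide":[0,0,10],"twist":0,"gripper":0.2},{"slide":[0,0,10],"twist":0,"gripper":0.2}]' 30
```

```text
clock: 25.15
tool_pos: [0.5267, 0.1961, 0.1011]
eef_rot: [0.004, 0.012, 1.0, 0.001]
force: [0.2, -0.1, 0.1]
grip_width: 0.797
grasp_force: 0.0
```

```bash
python3 -m handwheel '[{"slide":[0,-6,0],"twist":-0.5,"gripper":0.2},{"slide":[0,-12,0],"twist":-0.5,"gripper":0.2},{"slide":[0,-18,0],"twist":-0.5,"gripper":0.2},{"slide":[-1,-24,0],"twist":-0.5,"gripper":0.2},{"slide":[-2,-30,0],"twist":-0.5,"gripper":0.2},{"slide":[-2.5,-36,0],"twist":-0.5,"gripper":0.2},{"slide":[-2.5,-42,0],"twist":-0.5,"gripper":0.2},{"slide":[-2.5,-48,0],"twist":-0.5,"gripper":0.2},{"slide":[-2.5,-51.3,-2],"twist":-0.5,"gripper":0.2},{"slide":[-2.5,-51.3,-5],"twist":-0.5,"gripper":0.2}]' 30
python3 -m handwheel '[{"slide":[0,0,-2],"twist":0,"gripper":0.2},{"slide":[0,0,-4],"twist":0,"gripper":0.2},{"slide":[0,0,-5.5],"twist":0,"gripper":0.2},{"slide":[0,0,-6.4],"twist":0,"gripper":0.2},{"slide":[0,0,-6.4],"twist":0,"gripper":0.2}]' 30
```

```text
clock: 26.4
tool_pos: [0.4989, -0.3209, 0.0465]
eef_rot: [0.001, 0.018, 1.0, -0.001]
force: [0.2, -0.4, 0.3]
grip_width: 0.8
grasp_force: 0.0
clock: 27.02
tool_pos: [0.4987, -0.317, -0.0172]
eef_rot: [-0.0, 0.016, 1.0, 0.0]
force: [0.3, -0.0, 0.1]
grip_width: 0.802
grasp_force: 0.0
```

```bash
python3 -m handwheel '[{"slide":[0,0,0],"twist":0,"gripper":1},{"slide":[0,0,0],"twist":0,"gripper":1},{"slide":[0,0,0],"twist":0,"gripper":1},{"slide":[0,0,0],"twist":0,"gripper":1},{"slide":[0,0,0],"twist":0,"gripper":1}]' 30
```

```text
clock: 27.65
tool_pos: [0.4993, -0.3178, -0.016]
eef_rot: [0.0, 0.016, 1.0, -0.0]
force: [-0.8, -0.2, 3.9]
grip_width: 0.545
grasp_force: 30.0
```

Gripped at 50.7 mm. Carry to the crimp seat.

```bash
python3 -m handwheel '[{"slide":[0,0,3],"twist":0,"gripper":1},{"slide":[0,0,8],"twist":0,"gripper":1},{"slide":[0,4,10],"twist":0.5,"gripper":1},{"slide":[0,9,10],"twist":0.5,"gripper":1},{"slide":[1,15,10],"twist":0.5,"gripper":1},{"slide":[2,21,10],"twist":0.5,"gripper":1},{"slide":[2.7,27,10],"twist":0.5,"gripper":1},{"slide":[2.7,33,10],"twist":0.5,"gripper":1},{"slide":[2.7,39,10],"twist":0.5,"gripper":1},{"slide":[2.7,45,10],"twist":0.5,"gripper":1}]' 40
python3 -m handwheel '[{"slide":[0,5,0],"twist":0,"gripper":1},{"slide":[0,10,0],"twist":0,"gripper":1},{"slide":[0,14,-1],"twist":0,"gripper":1},{"slide":[0,15.8,-3],"twist":0,"gripper":1},{"slide":[0,15.8,-4],"twist":0,"gripper":1},{"slide":[0,15.8,-4],"twist":0,"gripper":1}]' 40
```

```text
clock: 28.9
tool_pos: [0.5252, 0.1346, 0.0829]
eef_rot: [-0.0, 0.012, 1.0, 0.0]
force: [1.1, 0.3, -2.2]
grip_width: 0.535
grasp_force: 56.5
clock: 29.65
tool_pos: [0.5248, 0.2889, 0.0417]
eef_rot: [-0.002, 0.012, 1.0, -0.001]
force: [-0.2, -0.3, -1.5]
grip_width: 0.536
grasp_force: 56.5
```

```bash
python3 -m handwheel '[{"slide":[0,0,-1.5],"twist":0,"gripper":1},{"slide":[0,0,-3],"twist":0,"gripper":1},{"slide":[0,0,-4],"twist":0,"gripper":1},{"slide":[0,0,-4],"twist":0,"gripper":1}]' 40
python3 - <<'E'
from h import *
c=Cam("scene"); cv2.imwrite("pics/s12.png",cv2.resize(c.img[215:335,330:490,::-1],None,fx=5,fy=5,interpolation=2))
h=cv2.cvtColor(c.img,cv2.COLOR_RGB2HSV); H,S,V=[h[...,i].astype(int) for i in range(3)]
w=big(box((V>150)&(S<60),(405,280,440,312))); r=big(box(((H<6)|(H>174))&(S>130)&(V>60),(395,225,455,300)))
P=c.ray(pts(r),.03); print("red",P.min(0),P.max(0),P.mean(0)); print(monitor.read_state()["tool_pos"])
E
```

```text
clock: 30.15
tool_pos: [0.5252, 0.2901, 0.0022]
eef_rot: [-0.001, 0.012, 1.0, -0.0]
force: [-1.3, -0.6, -1.6]
grip_width: 0.54
grasp_force: 56.5
red [0.5020815  0.26702752] [0.61557636 0.2878336 ] [0.55618102 0.27537402]
[0.5257201  0.29040806 0.00293669]
```

No contact force with the tool's underside about 11 mm below the foam top, so it is inside the cut-out. Lower and release.

```bash
python3 -m handwheel '[{"slide":[0,0,-0.3],"twist":0,"gripper":1},{"slide":[0,0,-0.5],"twist":0,"gripper":1},{"slide":[0,0,-0.5],"twist":0,"gripper":1}]' 30
python3 -m handwheel '[{"slide":[0,0,0],"twist":0,"gripper":0.3},{"slide":[0,0,0],"twist":0,"gripper":0.3},{"slide":[0,0,0],"twist":0,"gripper":0.3},{"slide":[0,0,2],"twist":0,"gripper":0.3},{"slide":[0,0,6],"twist":0,"gripper":0.4},{"slide":[0,0,10],"twist":0,"gripper":0.5},{"slide":[0,0,10],"twist":0,"gripper":0.5}]' 30
```

```text
clock: 30.58
tool_pos: [0.5262, 0.2907, -0.0014]
eef_rot: [0.0, 0.012, 1.0, 0.0]
force: [0.3, 0.6, -1.2]
grip_width: 0.537
grasp_force: 47.9
clock: 31.45
tool_pos: [0.5286, 0.2917, 0.1025]
eef_rot: [0.004, 0.012, 1.0, 0.001]
force: [0.6, -0.8, -0.1]
grip_width: 0.505
grasp_force: 0.0
```

Now the cross-point driver.

```bash
python3 -m handwheel '[{"slide":[0,-6,0],"twist":-1,"gripper":0.5},{"slide":[0,-12,0],"twist":-2,"gripper":0.5},{"slide":[0,-18,0],"twist":-3,"gripper":0.5},{"slide":[0,-24,0],"twist":-4,"gripper":0.5},{"slide":[0,-30,0],"twist":-5,"gripper":0.5},{"slide":[0,-36,0],"twist":-5,"gripper":0.5},{"slide":[0,-42,0],"twist":-5,"gripper":0.5},{"slide":[0,-48,0],"twist":-5,"gripper":0.5},{"slide":[1,-54,0],"twist":-5,"gripper":0.5},{"slide":[2,-60,0],"twist":-5,"gripper":0.5}]' 30
python3 -m handwheel '[{"slide":[0,-6,0],"twist":0,"gripper":0.45},{"slide":[0,-11.2,0],"twist":0,"gripper":0.45},{"slide":[0,-11.2,-1],"twist":0,"gripper":0.45},{"slide":[0,-11.2,-5],"twist":0,"gripper":0.45},{"slide":[0,-11.2,-8],"twist":0,"gripper":0.45},{"slide":[0,-11.2,-10.5],"twist":0,"gripper":0.45},{"slide":[0,-11.2,-11.3],"twist":0,"gripper":0.45},{"slide":[0,-11.2,-11.3],"twist":0,"gripper":0.45}]' 30
```

```text
clock: 32.7
tool_pos: [0.5455, -0.3109, 0.0974]
eef_rot: [-0.0, 0.055, 0.998, 0.001]
force: [-0.4, 0.6, -0.3]
grip_width: 0.498
grasp_force: 0.0
clock: 33.7
tool_pos: [0.5458, -0.4202, -0.0153]
eef_rot: [-0.001, 0.055, 0.998, 0.001]
force: [0.2, -0.1, 0.3]
grip_width: 0.553
grasp_force: 0.0
```

```bash
python3 -m handwheel '[{"slide":[0,0,0],"twist":0,"gripper":1},{"slide":[0,0,0],"twist":0,"gripper":1},{"slide":[0,0,0],"twist":0,"gripper":1},{"slide":[0,0,0],"twist":0,"gripper":1},{"slide":[0,0,0],"twist":0,"gripper":1}]' 30
```

```text
clock: 34.33
tool_pos: [0.5464, -0.4218, -0.0137]
eef_rot: [0.0, 0.055, 0.998, -0.0]
force: [-0.3, 0.8, 5.2]
grip_width: 0.271
grasp_force: 30.0
```

Gripped at 25.2 mm. Carry to its seat.

```bash
python3 -m handwheel '[{"slide":[0,0,3],"twist":0,"gripper":1},{"slide":[0,0,8],"twist":0,"gripper":1},{"slide":[0,4,10],"twist":1,"gripper":1},{"slide":[0,9,10],"twist":3,"gripper":1},{"slide":[-1,15,10],"twist":5,"gripper":1},{"slide":[-2,21,10],"twist":5,"gripper":1},{"slide":[-2.4,27,10],"twist":5,"gripper":1},{"slide":[-2.4,33,10],"twist":5,"gripper":1},{"slide":[-2.4,39,10],"twist":5,"gripper":1},{"slide":[-2.4,45,10],"twist":5,"gripper":1}]' 40
python3 -m handwheel '[{"slide":[0,5,0],"twist":0,"gripper":1},{"slide":[0,7.1,-2],"twist":0,"gripper":1},{"slide":[0,7.1,-4],"twist":0,"gripper":1},{"slide":[0,7.1,-4],"twist":0,"gripper":1}]' 40
python3 -m handwheel '[{"slide":[0,0,-1.5],"twist":0,"gripper":1},{"slide":[0,0,-3],"twist":0,"gripper":1},{"slide":[0,0,-4],"twist":0,"gripper":1},{"slide":[0,0,-4],"twist":0,"gripper":1}]' 40
```

```text
clock: 35.58
tool_pos: [0.5216, 0.0304, 0.0853]
eef_rot: [-0.0, 0.012, 1.0, -0.0]
force: [0.9, -0.4, -0.7]
grip_width: 0.271
grasp_force: 40.0
clock: 36.08
tool_pos: [0.5202, 0.1, 0.0438]
eef_rot: [-0.002, 0.011, 1.0, -0.0]
force: [0.1, -0.8, -0.1]
grip_width: 0.272
grasp_force: 40.0
clock: 36.58
tool_pos: [0.5212, 0.0994, 0.0044]
eef_rot: [-0.001, 0.012, 1.0, 0.0]
force: [-0.3, 0.8, -1.4]
grip_width: 0.278
grasp_force: 40.0
```

```bash
python3 -m handwheel '[{"slide":[0.1,0,-0.3],"twist":0,"gripper":1},{"slide":[0.1,0,-0.4],"twist":0,"gripper":1},{"slide":[0.1,0,-0.4],"twist":0,"gripper":1}]' 30
python3 -m handwheel '[{"slide":[0,0,0],"twist":0,"gripper":0.5},{"slide":[0,0,0],"twist":0,"gripper":0.5},{"slide":[0,0,0],"twist":0,"gripper":0.5},{"slide":[0,0,2],"twist":0,"gripper":0.5},{"slide":[0,0,6],"twist":0,"gripper":0.5},{"slide":[0,0,12],"twist":0,"gripper":0.5},{"slide":[0,-6,15],"twist":0,"gripper":0.5},{"slide":[0,-12,15],"twist":0,"gripper":0.5},{"slide":[-4,-18,15],"twist":0,"gripper":0.5},{"slide":[-8,-24,15],"twist":0,"gripper":0.5}]' 30
python3 - <<'E'
from h import *
a=Cam("scene").img[215:335,330:490,::-1]; t=Cam("top").img[210:325,125:285,::-1]
f=lambda i:cv2.resize(i,(400,int(i.shape[0]*2.5)),interpolation=2)
a,t=f(a),f(t); cv2.imwrite("pics/fin.png",np.hstack([a[:287],t[:287]]))
E
```

```text
clock: 36.95
tool_pos: [0.5232, 0.0996, 0.0017]
eef_rot: [0.0, 0.012, 1.0, -0.0]
force: [-0.4, 0.4, -1.3]
grip_width: 0.274
grasp_force: 30.0
clock: 38.2
tool_pos: [0.4535, -0.1249, 0.1516]
eef_rot: [0.0, 0.012, 1.0, -0.0]
force: [0.1, -1.4, 0.1]
grip_width: 0.503
grasp_force: 0.0
```

View pics/fin.png

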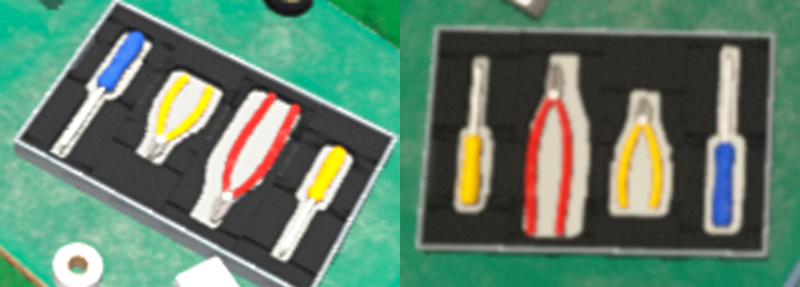

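All four tools are in their own bays. The crimping pliers sit close to the left/tail edge of theirs: in the top view the grip edge is at (527,220) and the tail at (530,235). I'll measure seat offsets and heights.

```bash
cat > chk.py <<'E'
from h import *
t,s=Cam("top"),Cam("scene")
def hsv(c): 
    h=cv2.cvtColor(c.img,cv2.COLOR_RGB2HSV); return [h[...,i].astype(int) for i in range(3)]
f={"red":lambda H,S,V:((H<6)|(H>174))&(S>140)&(V>60),"blue":lambda H,S,V:(H>105)&(H<125)&(S>150)&(V>60),"yel":lambda H,S,V:(H>20)&(H<34)&(S>150)&(V>90)}
a=np.radians(-1.3); u=np.array([np.cos(a),np.sin(a)]); v=np.array([-np.sin(a),np.cos(a)])
for n,k,seat,z,tb,sb in(("slot","yel",(.528,.387),.025,(140,255,170,302),(445,265,480,300)),("crimp","red",(.526,.2913),.0205,(168,230,206,312),(405,240,460,305)),("cut","yel",(.5243,.195),.0205,(205,240,240,302),(385,235,420,285)),("cross","blue",(.522,.0993),.027,(242,250,270,310),(360,220,395,260))):
    for nm,c,b in(("top",t,tb),("scene",s,sb)):
        m=box(f[k](*hsv(c)),b); P=c.ray(pts(m),z); q=P-np.array(seat); x,y=q@u*1e3,q@v*1e3
        kk=np.abs(x)<12
        e=np.polyfit(x,y,1)[0]
        print(n,nm,len(P),"x",x.min().round(),x.max().round(),"y all",y.min().round(),y.max().round(),"at grasp",y[kk].min().round(1),y[kk].max().round(1),"slope deg",np.degrees(e).round(1))
E
python3 chk.py
```

```text
slot top 157 x -37.0 37.0 y all -8.0 10.0 at grasp -6.7 10.3 slope deg 0.1
slot scene 136 x -41.0 40.0 y all -6.0 13.0 at grasp -5.7 12.8 slope deg -0.4
crimp top 433 x -72.0 81.0 y all -18.0 37.0 at grasp -17.6 37.2 slope deg -0.1
crimp scene 291 x -75.0 84.0 y all -14.0 38.0 at grasp -13.7 38.0 slope deg 0.1
cut top 213 x -39.0 53.0 y all -24.0 25.0 at grasp -24.3 24.7 slope deg -0.4
cut scene 157 x -39.0 55.0 y all -21.0 28.0 at grasp -21.0 28.1 slope deg -0.1
cross top 177 x -57.0 31.0 y all -8.0 8.0 at grasp -8.2 6.0 slope deg -0.1
cross scene 159 x -64.0 34.0 y all -7.0 15.0 at grasp -4.9 12.2 slope deg 0.1
```

The other three are centred within about 3 mm. The crimping pliers lie flat (both views agree at bottom height) but about 8.5 mm towards +y and 5 mm towards the tail, at the foam wall. I'll regrasp and centre them.

```bash
python3 -m handwheel '[{"slide":[1,6,0],"twist":0,"gripper":0.2},{"slide":[2,12,0],"twist":0,"gripper":0.2},{"slide":[3,18,0],"twist":0,"gripper":0.2},{"slide":[4,24,0],"twist":0,"gripper":0.2},{"slide":[5,30,0],"twist":0,"gripper":0.2},{"slide":[6,36,0],"twist":0,"gripper":0.2},{"slide":[6.7,42,-2],"twist":0,"gripper":0.2},{"slide":[6.7,42.5,-6],"twist":0,"gripper":0.2},{"slide":[6.7,42.5,-9],"twist":0,"gripper":0.2},{"slide":[6.7,42.5,-9],"twist":0,"gripper":0.2}]' 20
```

```text
clock: 39.65
tool_pos: [0.5183, 0.3033, 0.0587]
eef_rot: [-0.003, 0.01, 1.0, -0.001]
force: [-0.1, 0.3, -0.3]
grip_width: 0.802
grasp_force: 0.0
```

```bash
python3 -m handwheel '[{"slide":[0,0,0],"twist":0,"gripper":0.2},{"slide":[0,0,0],"twist":0,"gripper":0.2}]' 20; python3 chk.py | grep crimp
```

```text
clock: 39.9
tool_pos: [0.5225, 0.3024, 0.0633]
eef_rot: [0.001, 0.012, 1.0, 0.001]
force: [-0.4, 1.5, 0.2]
grip_width: 0.8
grasp_force: 0.0Traceback (most recent call last):
  File "chk.py", line 11, in <module>
    e=np.polyfit(x,y,1)[0]
      ~~~~~~~~~~^^^^^^^
    raise TypeError("expected non-empty vector for x")
TypeError: expected non-empty vector for x
```

```bash
python3 -m handwheel '[{"slide":[-0.1,-0.2,-2],"twist":0,"gripper":0.2},{"slide":[-0.1,-0.2,-4],"twist":0,"gripper":0.2},{"slide":[-0.1,-0.2,-5.5],"twist":0,"gripper":0.2},{"slide":[-0.1,-0.2,-6.4],"twist":0,"gripper":0.2},{"slide":[-0.1,-0.2,-6.4],"twist":0,"gripper":0.2}]' 20
python3 -m handwheel '[{"slide":[0,0,0],"twist":0,"gripper":1},{"slide":[0,0,0],"twist":0,"gripper":1},{"slide":[0,0,0],"twist":0,"gripper":1},{"slide":[0,0,0],"twist":0,"gripper":1},{"slide":[0,0,0],"twist":0,"gripper":1}]' 20
```

```text
clock: 40.62
tool_pos: [0.5202, 0.2996, -0.003]
eef_rot: [-0.0, 0.012, 1.0, -0.0]
force: [-0.0, -0.6, 0.4]
grip_width: 0.796
grasp_force: 0.0
clock: 41.25
tool_pos: [0.5208, 0.2999, -0.0021]
eef_rot: [0.0, 0.012, 1.0, 0.0]
force: [0.0, -0.8, 2.3]
grip_width: 0.542
grasp_force: 21.6
```

```bash
python3 -m handwheel '[{"slide":[0,0,0.5],"twist":0,"gripper":1},{"slide":[0.2,-0.3,0.5],"twist":0,"gripper":1},{"slide":[0.4,-0.6,0.5],"twist":0,"gripper":1},{"slide":[0.5,-0.9,0.5],"twist":0,"gripper":1},{"slide":[0.5,-0.9,0.5],"twist":0,"gripper":1},{"slide":[0.5,-0.9,0.1],"twist":0,"gripper":1},{"slide":[0.5,-0.9,0],"twist":0,"gripper":1}]' 20
python3 -m handwheel '[{"slide":[0,0,0],"twist":0,"gripper":1},{"slide":[0,0,0],"twist":0,"gripper":1}]' 4
python3 -m handwheel '[{"slide":[0,0,0],"twist":0,"gripper":0.42},{"slide":[0,0,0],"twist":0,"gripper":0.38},{"slide":[0,0,0],"twist":0,"gripper":0.35}]' 4
```

```text
clock: 42.12
tool_pos: [0.5256, 0.2908, -0.0022]
eef_rot: [0.0, 0.012, 1.0, -0.0]
force: [-2.9, -1.4, 8.1]
grip_width: 0.546
grasp_force: 21.7
clock: 42.38
tool_pos: [0.5255, 0.2909, -0.0023]
eef_rot: [0.0, 0.012, 1.0, 0.0]
force: [-0.5, -1.4, 2.1]
grip_width: 0.55
grasp_force: 6.8
clock: 42.75
tool_pos: [0.5253, 0.2909, -0.0028]
eef_rot: [-0.0, 0.012, 1.0, 0.0]
force: [-0.2, -0.6, 0.0]
grip_width: 0.646
grasp_force: 0.0
```

Released on the bottom. I open a little more, raise straight, clear the view and check again.

```bash
python3 -m handwheel '[{"slide":[0,0,0],"twist":0,"gripper":0.25},{"slide":[0,0,0],"twist":0,"gripper":0.25},{"slide":[0,0,1],"twist":0,"gripper":0.25},{"slide":[0,0,3],"twist":0,"gripper":0.25},{"slide":[0,0,8],"twist":0,"gripper":0.25},{"slide":[0,0,14],"twist":0,"gripper":0.25},{"slide":[0,-5,15],"twist":0,"gripper":0.25},{"slide":[0,-11,15],"twist":0,"gripper":0.25},{"slide":[0,-17,15],"twist":0,"gripper":0.25},{"slide":[0,-23,15],"twist":0,"gripper":0.25}]' 20
python3 -m handwheel '[{"slide":[0,-6,0],"twist":0,"gripper":0.25},{"slide":[-3,-11,0],"twist":0,"gripper":0.25},{"slide":[-6,-16,0],"twist":0,"gripper":0.25},{"slide":[-6,-20,0],"twist":0,"gripper":0.25},{"slide":[-6,-20,0],"twist":0,"gripper":0.25}]' 20; python3 chk.py
python3 - <<'E'
from h import *
t=Cam("top"); s=Cam("scene"); d=lambda a,b:np.abs(a.astype(int)-b.astype(int)).sum(2)
t0=cv2.imread("pics/top0.png")[:,:,::-1]; s0=cv2.imread("pics/scene0.png")[:,:,::-1]
for n,c,i0,b in(("bottle s",s,s0,(290,258,310,285)),("bottle t",t,t0,(296,190,314,214)),("meter t",t,t0,(464,238,498,294)),("meter s",s,s0,(183,150,228,194))):
    print(n,(d(c.img,i0)[b[1]:b[3],b[0]:b[2]]>60).mean().round(3))
E
```

```text
clock: 44.0
tool_pos: [0.5254, 0.0591, 0.1485]
eef_rot: [0.001, 0.011, 1.0, -0.0]
force: [0.7, -0.3, -0.4]
grip_width: 0.752
grasp_force: 0.0
clock: 44.62
tool_pos: [0.4655, -0.142, 0.1484]
eef_rot: [0.001, 0.014, 1.0, -0.001]
force: [0.1, 0.1, 0.9]
grip_width: 0.75
grasp_force: 0.0
slot top 157 x -37.0 37.0 y all -8.0 10.0 at grasp -6.7 10.3 slope deg 0.1
slot scene 136 x -41.0 40.0 y all -6.0 13.0 at grasp -5.7 12.8 slope deg -0.4
crimp top 370 x -68.0 84.0 y all -25.0 25.0 at grasp -25.4 25.4 slope deg -1.9
crimp scene 263 x -70.0 89.0 y all -22.0 28.0 at grasp -21.5 28.3 slope deg -2.5
cut top 218 x -39.0 53.0 y all -25.0 25.0 at grasp -24.3 24.7 slope deg -0.3
cut scene 156 x -39.0 55.0 y all -21.0 28.0 at grasp -21.0 28.1 slope deg -0.4
cross top 179 x -57.0 31.0 y all -8.0 8.0 at grasp -8.2 6.0 slope deg -0.2
cross scene 159 x -64.0 34.0 y all -7.0 15.0 at grasp -4.9 12.2 slope deg 0.1
bottle s 0.0
bottle t 0.0
meter t 0.0
meter s 0.002
```

The pliers are centred now, with about 2° of yaw. I'm out of picture views, so I check numerically that pale bottom shows on both sides of the jaws.

Run:
```python
from h import *
a=np.radians(-1.3); u=np.array([np.cos(a),np.sin(a)]); v=np.array([-np.sin(a),np.cos(a)]); g=np.array([.526,.2913])
for n in("top","scene"):
    c=Cam(n); V=cv2.cvtColor(c.img,cv2.COLOR_RGB2GRAY).astype(np.float32)
    for x in(.09,.10,.11,.12,.13,.14):
        P=[[*(g+x*u+y*v),.014] for y in np.arange(-.027,.028,.003)]
        q=c.proj(P).astype(np.float32); print(n,int(x*1e3),cv2.remap(V,q[:,:1],q[:,1:],1).ravel().astype(int))
```

```text
top 90 [ 43  57 103 164 189 174 164 193 221 223 206 193 198 207 203 175 113  57
  42]
top 100 [ 43  42  56  90 132 148 157 171 182 189 187 182 191 201 185 129  70  45
  43]
top 110 [ 42  43  52  82 110 134 152 155 142 142 160 176 197 205 190 137  70  43
  44]
top 120 [ 43  43  54  96 147 165 152 140 138 149 169 191 205 206 181 123  60  41
  41]
top 130 [ 41  41  53  91 147 183 183 170 165 178 195 203 204 199 167  99  52  43
  43]
top 140 [35 34 36 40 48 58 63 64 64 61 61 60 58 54 46 38 37 38 36]
scene 90 [ 61  64 115 200 244 237 230 249 254 255 247 199 218 242 243 231 152  70
  59]
scene 100 [ 63  60  61 118 208 228 210 197 185 190 210 190 187 233 241 202 112  62
  59]
scene 110 [ 61  60  61 103 200 230 216 201 178 199 212 196 219 242 240 207  96  59
  62]
scene 120 [ 61  61  59  93 189 230 215 194 188 198 179 204 239 243 241 198 107  60
  59]
scene 130 [ 43  45  47  84 193 238 240 186 137 158 217 236 243 241 238 158  58  44
  43]
scene 140 [60 61 61 60 60 59 59 58 59 58 59 60 57 59 60 60 61 62 62]
```

The jaws are inside the cut-out, with pale bottom on both sides in both views and their centre about 3 mm off the axis. Both cameras agree at bottom height, so the pliers lie flat. The bottle and meter haven't moved. Handing in.

```bash
python3 -c "
from station import workorder
print(workorder.job_done())"
```

```text
the job is handed in; nothing more can be done
None
```

All four tools are lying in their own cut-outs, checked in the camera images; the glue bottle and multimeter haven't moved, and I handed the job in at about 45 s (no verdict was returned).

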